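# Take the two stacks of containers apart and put each in its own place

## Task

Someone has stacked the containers on the bench. Take both stacks apart from the top, one thing at a time, and set each down gently and upright in the middle of its own place: the red jar on the large round cork mat, the small white jar on the small round cork mat, the clear glass jar in the large round dish, the amber phial in the square tray and the little black-capped vial in the small round dish. Tip nothing over.

Things in the scene. Friction and masses are not known exactly. Their poses are not given: they have to be found in the camera images.
- red_jar: Tall red jar with a dark red lid, round, 68 mm across (lid 63), 103 mm tall, straight up to 74 mm, then the lid from 81 mm up; grasp it about 70 to 80 mm up; starts at the foot of the three-high stack. Origin: centre of the underside; z up.
- white_jar: Small closed white plastic jar with a ribbed lid, round, 40 mm across the lid, 57 mm tall; starts on the red jar. Origin: centre of the underside; z up.
- vial: Small glass sample vial with a black cap, round, 22 mm across, 45 mm tall (grasp it below 38 mm); starts on the white jar. Origin: centre of the underside; z up.
- glass_jar: Clear glass jar with a white lid, round, 64 mm across (lid 60), 68 mm tall; starts at the foot of the two-high stack. Origin: centre of the underside; z up.
- phial: Amber glass phial with a black screw cap, round, 44 mm across the body, 91 mm tall; grasp it round the body below 45 mm; starts on the glass jar. Origin: centre of the underside; z up.
- large_mat: Large flat round cork mat, 100 mm across, 6 mm thick; a place: the red jar stands on its top. Fixed to the bench. Origin: centre of the underside; z up.
- small_mat: Small flat round cork mat, 62 mm across, 6 mm thick; a place: the white jar stands on its top. Fixed to the bench. Origin: centre of the underside; z up.
- large_dish: Large round shallow white dish, 95 mm across, 87 mm inside, rim 8 mm high, floor 3 mm thick; a place: for the glass jar. Fixed to the bench. Origin: centre of the underside; z up.
- small_dish: Small round shallow white dish, 54 mm across, 46 mm inside, rim 7 mm high, floor 3 mm thick; a place: for the vial. Fixed to the bench. Origin: centre of the underside; z up.
- square_tray: Square shallow aluminium tray, 84 x 84 mm, 74 mm inside, rim 9 mm high, floor 5 mm thick; a place: for the amber phial. Its x and y axes run along its sides. Fixed to the bench. Origin: centre of the underside; z up.
Things that resemble listed ones, but are neither listed nor needed, are in the scene too. There is more than one size of the red_jar; the job needs the largest.

How it is judged:
At the end, for the whole second after the job is handed in: Each thing is released, at rest, upright within 4.5 degrees, seated within 4 mm and centred on its place within: red jar 14, white jar 11, glass jar 15, phial 22, vial 15 mm (horizontal distance between red_jar and large_mat below 0.014 m and z of red_jar in the frame of large_mat between 0.002 and 0.01 m and angle between each of red_jar, glass_jar, white_jar, phial, vial's own z axis and vertical below 0.08 rad and linear speed of each of red_jar, glass_jar, white_jar, phial, vial below 0.02 m/s and horizontal distance between glass_jar and large_dish below 0.015 m and z of glass_jar in the frame of large_dish between -0.001 and 0.007 m and horizontal distance between white_jar and small_mat below 0.011 m and z of white_jar in the frame of small_mat between 0.002 and 0.01 m and horizontal distance between phial and square_tray below 0.022 m and z of phial in the frame of square_tray between 0.001 and 0.009 m and horizontal distance between vial and small_dish below 0.015 m and z of vial in the frame of small_dish between -0.001 and 0.007 m); the robot touches nothing.
It fails at once if a thing is moved away with another still standing on it ((distance of red_jar from where it was at the start of the episode above 0.04 m and horizontal distance between white_jar and red_jar below 0.03 m and z of white_jar in the frame of red_jar between 0.093 and 0.113 m) or (distance of white_jar from where it was at the start of the episode above 0.04 m and horizontal distance between vial and white_jar below 0.03 m and z of vial in the frame of white_jar between 0.047 and 0.067 m) or (distance of glass_jar from where it was at the start of the episode above 0.04 m and horizontal distance between phial and glass_jar below 0.03 m and z of phial in the frame of glass_jar between 0.058 and 0.078 m)).
It fails at once if a thing is slammed down on its place (over 45 N) (contact force between red_jar and large_mat above 45 N or contact force between glass_jar and large_dish above 45 N or contact force between white_jar and small_mat above 45 N or contact force between phial and square_tray above 45 N or contact force between vial and small_dish above 45 N).
It fails at once if a thing is laid or knocked over (tilted by more than 45 degrees) (angle between any of red_jar, glass_jar, white_jar, phial, vial's own z axis and vertical above 0.785 rad).
It also fails if it takes over 131 s, if anything falls off the work surface, if the arm or the gripper's body presses on something with over 40 N, if the wrist force passes 120 N, or if a joint passes its speed limit or range.

## Robot

A 7-joint arm with a two-finger parallel gripper is mounted at the origin on a cart in front of the work surface, level with it; the furniture and walls round the work are solid. World frame = base frame: x ahead of the robot, y to its left, z up, the work surface at z = 0. Lengths are in m, angles in rad, forces in N, time in s.
With the tool pointing down it reaches from about 0.35 to 0.9 m from the base axis. Payload 8.1 kg.
Tool frame: the origin (TCP) lies at the very end of the fingers, on their centre line; the grasp point (between the pads) lies arm.hold_point_z behind it (arm.hold_point_z is the distance from the TCP to the grasp point, in m); z points along the fingers, y is the line along which they close (so a half turn about z gives the same grasp; the last joint's range is limited). The gripper opens to 92 mm and grips with 3 to 60 N. Pads are 19 mm wide; open, the fingers measure 130 mm over their backs; the gripper's body (75 mm by 190 mm) begins 47 mm behind the grasp point.
Start: joints at [-1.31, 0.434, 0.025, 1.573, -0.012, 1.134, -0.075], TCP at [0.222, 0.584, 0.227] pointing down, gripper open.
Joint ranges: [-2.62, 2.62], [-0.44, 2.09], [-1.27, 1.32], [0.08, 2.57], [-1.32, 4.46], [0.12, 2], [-2.74, 2.74]. Speed limits (rad/s): [2.22, 2.22, 3.01, 3.01, 3.14, 3.14, 3.14].

## Interface

Orientations are given as a rotation vector (axis times angle).
In Python, from cell import arm, vision, job, cut_out gives the robot as it stands. The module is installed in compiled form; this text tells all that it offers.
- The arm moves only by the tool play_rows, never from a script. Its argument "increments" is text: rows parted by semicolons, each of 5 numbers parted by spaces: the shift along the tool's x, y, z in cm, then the turn about the tool's z in degrees, then the opening, from -1 (shut) to 1 (fully open), so that 0 is half open. A call has 1 to 5 rows; each row shifts and turns the commanded pose from where the row before left it, along the tool's axes as they then stand; what a row does not reach is not made up. A row lasts 1/12 s, in which the tool goes at most 41.7 mm and 7.16 degrees, less where a joint would pass 70% of its speed; a pose out of reach is approached as far as the arm can. A call is refused whole if a number of a shift passes 4.17 or a number of a turn 7.16, either way. A call with a gripper value outside its range is refused whole. The fingers move at their own pace and stop on an object; "grip_force" is the grip in N (left out, the last holds). Time passes only in rows, so rows that do not move let the fingers close. It gives the time, the measured TCP pose, the force, the opening and the grip force at its end, in the units of the state.
- arm.observe(): the state, without advancing time (a new reading comes with each control period).
- vision.get_image(name): name is "scene" or "top" or "wrist"; returns a dict with "frame" (420x560x3 uint8, red, green, blue), "z_map" (420x560 float32, m along the optical axis (not along the pixel's ray), 0 where there is no reading), "mtx" (3x3 intrinsics, pixels), "cam_to_world" (4x4, takes a point from camera to world coordinates). Camera axes: x right, y up, looking along -z (the intrinsics and any distortion apply to the point x, -y, -z); pixel columns grow to the right and rows downward; lengths in m; the calibration is good to about 2 mm. A picture is of the moment at which its call begins.
- job.sign_off(): hands the job in; it is judged then, once.
Trained networks look in a picture, given as the dict that the camera call returned (one of the last four; its "shot" number tells which), for a name from the list of things; names that differ only in an ending like _2 or _b are one class to them, and where a whole thing is asked for, a point or a joint stands for the part that bears it (a point fixed in the world has none). Each returns a list of dicts, best first, with "confidence" (0 to 1); they miss things now and then, are a little off and sometimes report something else, mostly with a low value. They report only what shows in the picture. A call takes as long as a camera call. They do not tell look-alikes from the thing itself.
- cut_out(query, picture): "mask" (420x560 bool, what is visible of it) and "point" ([row, column] in pixels, amid what is visible of it).
The state is a dict: "clock": time; "joints": joint angles; "dq": joint speeds; "joint_efforts": joint torques, N m; "position": TCP position; "ee_rot": TCP orientation; "force": force on the tool from outside, world axes, zero at the start; "ft_torque": the same for the moment, N m; "width": opening from 0.0 (shut) to 1.0 (fully open); "gripper_force": force on a finger pad.
Only numpy, scipy, OpenCV 4.12 (cv2) and the standard library are available. Lean on these libraries where they do the work, as an engineer would, in place of code of your own. Each camera call takes 0.05 s, during which the arm holds its last target. There are 200 camera calls.

## Working session

There is one attempt and no reset: what is moved stays moved. The work goes in short steps, Python scripts to look and compute and a tool call to move; the robot and the scene stay as the last step left them, time stands still between calls to the robot, and variables do not carry over. Pictures are saved under pics/ and viewed, at most 14 in all, crops included, and the job is handed in when it is done.

Besides the shell and the picture viewer there is one more tool, called by a JSON object that holds its "op" and its "data". play_rows: Moves the arm, as the interface text tells. Its arguments: {"type":"object","properties":{"increments":{"type":"string"},"grip_force":{"type":"number"}},"required":["increments"]}

```bash
mkdir -p pics; cat > h.py <<'E'
import numpy as np, cv2
from cell import arm, vision, job, cut_out
from scipy.spatial.transform import Rotation as R
def pts(im):
    z=im["z_map"]; K=im["mtx"]; v,u=np.mgrid[:420,:560]
    P=np.stack([(u-K[0,2])/K[0,0]*z,-(v-K[1,2])/K[1,1]*z,-z],-1)
    T=np.array(im["cam_to_world"]); W=P@T[:3,:3].T+T[:3,3]; W[z==0]=np.nan
    return W
def save(im,n): cv2.imwrite("pics/"+n,cv2.cvtColor(im["frame"],cv2.COLOR_RGB2BGR))
E
python3 - <<'E'
from h import *
ob=arm.observe(); print(ob["position"],ob["ee_rot"],ob["width"],arm.hold_point_z,ob["clock"])
print(R.from_rotvec(ob["ee_rot"]).as_matrix().round(3))
names="red_jar white_jar vial glass_jar phial large_mat small_mat large_dish small_dish square_tray".split()
for c in ["top","scene"]:
    im=vision.get_image(c); save(im,c+"0.png"); W=pts(im)
    print(c,np.array(im["cam_to_world"])[:3,3].round(2))
    for n in names:
        for d in cut_out(n,im)[:4]:
            if d["confidence"]<.2: continue
            m=d["mask"]; w=W[m]; w=w[~np.isnan(w[:,0])]
            if len(w)<5: continue
            zt=np.percentile(w[:,2],97); t=w[w[:,2]>zt-.012]
            mm=(t.min(0)+t.max(0))/2
            print(n,round(d["confidence"],2),np.round(d["point"]),m.sum(),"ztop",zt.round(3),"topmid",mm[:2].round(3),"ext",np.ptp(t,axis=0)[:2].round(3),"med",np.median(w,0).round(3))
E
```

```text
[0.22224432 0.58360681 0.22596317] [-5.68251420e-01 -3.08963048e+00  2.37510570e-03] 1.0019896718242014 0.0188 0.0
[[-0.935  0.356 -0.   ]
 [ 0.356  0.935 -0.001]
 [-0.    -0.002 -1.   ]]
top [0.47 0.02 1.12]
red_jar 0.92 [148. 156.] 467 ztop 0.08 topmid [0.783 0.309] ext [0.043 0.043] med [0.777 0.304 0.074]
red_jar 0.79 [150. 193.] 419 ztop 0.079 topmid [0.765 0.209] ext [0.044 0.045] med [0.759 0.205 0.075]
red_jar 0.76 [207. 243.] 438 ztop 0.107 topmid [0.633 0.097] ext [0.063 0.063] med [0.615 0.085 0.102]
white_jar 0.59 [199. 237.] 189 ztop 0.164 topmid [0.628 0.097] ext [0.036 0.039] med [0.621 0.094 0.16 ]
vial 0.6 [197. 236.] 115 ztop 0.209 topmid [0.631 0.094] ext [0.018 0.018] med [0.629 0.093 0.205]
glass_jar 0.57 [199. 384.] 1173 ztop 0.011 topmid [ 0.64  -0.266] ext [0.098 0.101] med [ 0.64  -0.265  0.007]
glass_jar 0.5 [277. 197.] 260 ztop 0.072 topmid [0.456 0.213] ext [0.055 0.045] med [0.462 0.199 0.061]
phial 0.76 [275. 186.] 346 ztop 0.162 topmid [0.454 0.217] ext [0.027 0.028] med [0.454 0.208 0.136]
large_mat 0.75 [198. 385.] 1199 ztop 0.011 topmid [ 0.64  -0.26
[... 1594 characters left out ...]
opmid [0.452 0.216] ext [0.028 0.028] med [0.449 0.205 0.123]
large_mat 0.6 [340. 356.] 1839 ztop 0.008 topmid [ 0.64  -0.264] ext [0.103 0.101] med [ 0.637 -0.267  0.006]
small_mat 0.77 [274. 208.] 551 ztop 0.009 topmid [0.452 0.03 ] ext [0.06  0.066] med [0.45  0.026 0.006]
small_mat 0.32 [212. 174.] 538 ztop 0.069 topmid [0.453 0.208] ext [0.056 0.035] med [0.448 0.196 0.043]
large_dish 0.7 [274. 207.] 520 ztop 0.009 topmid [0.452 0.029] ext [0.06  0.061] med [0.451 0.026 0.006]
large_dish 0.6 [181. 231.] 791 ztop 0.01 topmid [0.631 0.263] ext [0.102 0.096] med [0.63  0.263 0.004]
small_dish 0.6 [280. 294.] 441 ztop 0.008 topmid [ 0.615 -0.084] ext [0.058 0.056] med [ 0.614 -0.085  0.004]
```

```bash
cd pics; python3 -c "
import cv2,numpy as np
cv2.imwrite('c0.png',cv2.resize(np.vstack([cv2.imread('top0.png'),cv2.imread('scene0.png')]),(400,600))) "
```

```text
(no output)
```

View pics/top0.png

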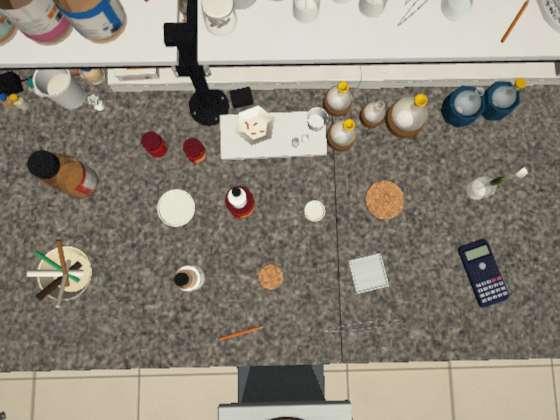

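View pics/scene0.png

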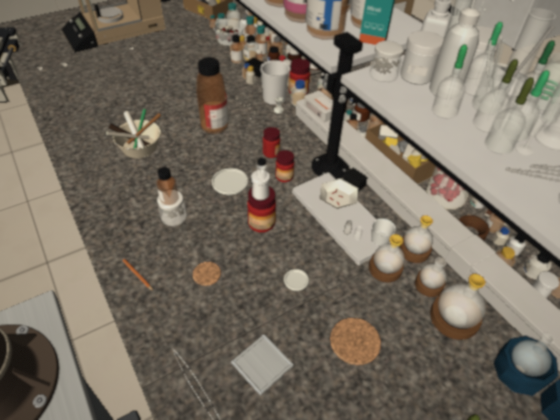

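The top view shows the three-high stack at (238,197), the phial on the glass jar at (188,278), and the two small red decoy jars at (153,145) and (194,150). The places are the large dish (177,208), small dish (315,211), large mat (385,200), small mat (271,277) and tray (369,273). The scene view agrees. The phial goes first.

{"op": "play_rows", "data": {"increments": "0 0 -1.8 -6.95 1;0 0 -1.8 -6.95 1;0 0 -1.9 -6.95 1;-1.9 -3.0 0 0 1;-1.9 -3.0 0 0 1", "grip_force": 12}}

```text
clock: 1.52
position: [0.2595, 0.5253, 0.2826]
ee_rot: [-0.008, 3.141, 0.004]
force: [1.9, -0.3, -0.5]
width: 0.998
gripper_force: 0.0
```

{"op": "play_rows", "data": {"increments": "-1.9 -3.0 0 0 1;-1.9 -3.0 0 0 1;-1.9 -3.0 0 0 1;-1.9 -3.0 0 0 1;-1.9 -3.0 0 0 1"}}

```text
clock: 1.93
position: [0.3561, 0.3725, 0.2819]
ee_rot: [0.0, 3.141, 0.001]
force: [0.2, -0.2, -0.4]
width: 1.001
gripper_force: 0.0
```

{"op": "play_rows", "data": {"increments": "-1.9 -3.0 0 0 1;-1.9 -3.0 0 0 1;0 0 0 0 1;0 0 0 0 1"}}

```text
clock: 2.27
position: [0.3948, 0.3122, 0.282]
ee_rot: [0.007, 3.141, 0.0]
force: [-0.3, 0.3, -0.1]
width: 1.0
gripper_force: 0.0
```

```bash
cat >> h.py <<'E'
def look(n,names,zr,f=None,cam="wrist"):
    """fit circle centre of visible top edge of things in height band"""
    im=vision.get_image(cam); W=pts(im)
    if f: save(im,f)
    for q in names:
        for d in cut_out(q,im)[:2]:
            if d["confidence"]<.2: continue
            w=W[d["mask"]]; w=w[~np.isnan(w[:,0])]
            t=w[(w[:,2]>zr[0])&(w[:,2]<zr[1])]
            if len(t)<8: continue
            c,r=cv2.minEnclosingCircle(t[:,:2].astype(np.float32)); print(q,round(d["confidence"],2),len(t),"c",np.round(c,4),"r",round(r,4),"mid",((t[:,:2].max(0)+t[:,:2].min(0))/2).round(4),"ztop",np.percentile(w[:,2],97).round(4))
    return im,W
E
python3 - <<'E'
from h import *
im,W=look("",["phial"],(.148,.17),"w1.png")
print(np.array(im["cam_to_world"]).round(3))
d=cut_out("phial",im)
if d:
    w=W[d[0]["mask"]]
    for z in np.arange(.06,.165,.006):
        t=w[(w[:,2]>z)&(w[:,2]<z+.006)]
        if len(t)>5: print(round(z,3),len(t),np.ptp(t,axis=0)[:2].round(3),np.median(t,0).round(3))
E
```

```text
phial 0.86 89 c [0.4513 0.2306] r 0.0095 mid [0.4513 0.2319] ztop 0.1569
[[ 0.004 -0.963 -0.27   0.322]
 [ 1.     0.004  0.001  0.313]
 [ 0.    -0.27   0.963  0.44 ]
 [ 0.     0.     0.     1.   ]]
0.072 37 [0.023 0.028] [0.434 0.231 0.075]
0.078 52 [0.026 0.03 ] [0.435 0.233 0.081]
0.084 72 [0.027 0.032] [0.434 0.232 0.087]
0.09 69 [0.027 0.033] [0.435 0.233 0.093]
0.096 74 [0.027 0.033] [0.434 0.232 0.099]
0.102 78 [0.024 0.034] [0.435 0.233 0.105]
0.108 103 [0.028 0.033] [0.434 0.232 0.112]
0.114 90 [0.026 0.034] [0.435 0.232 0.117]
0.12 157 [0.041 0.039] [0.436 0.231 0.125]
0.126 356 [0.04 0.04] [0.441 0.23  0.129]
0.132 179 [0.027 0.028] [0.442 0.228 0.134]
0.138 27 [0.019 0.022] [0.441 0.229 0.143]
0.144 46 [0.022 0.009] [0.445 0.232 0.147]
0.15 33 [0.015 0.004] [0.447 0.233 0.153]
0.156 40 [0.013 0.003] [0.451 0.233 0.158]
```

View pics/w1.png

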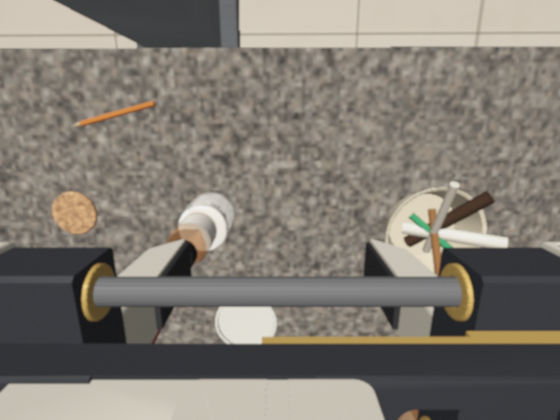

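The wrist view shows the phial at (190,235), partly hidden by a finger. Its body is straight up to about 54 mm. I move over it and descend.

{"op": "play_rows", "data": {"increments": "-2.0 -3.2 0 0 1;-2.0 -3.2 0 0 1;-1.9 -3.2 0 0 1;0 0 2.5 0 1;0 0 2.5 0 1"}}

```text
clock: 2.83
position: [0.4542, 0.2177, 0.2323]
ee_rot: [0.003, 3.138, 0.003]
force: [0.2, 1.1, -0.8]
width: 1.0
gripper_force: 0.0
```

{"op": "play_rows", "data": {"increments": "0 0 2.5 0 1;0 0 2.5 0 1;0 0 2.5 0 1;0 0 2.0 0 1;0 0 0 0 1"}}

```text
clock: 3.25
position: [0.4497, 0.2184, 0.1332]
ee_rot: [0.004, -3.136, 0.005]
force: [-0.7, -0.2, -0.7]
width: 1.0
gripper_force: 0.0
```

```bash
python3 - <<'E'
from h import *
im,W=look("",["phial","glass_jar"],(.058,.17),"w2.png")
o=arm.observe();print(o["position"],o["force"])
E
```

```text
phial 0.77 5120 c [0.4536 0.2239] r 0.0259 mid [0.4483 0.2223] ztop 0.1597
glass_jar 0.77 1421 c [0.4541 0.2225] r 0.0297 mid [0.446  0.2225] ztop 0.0691
[0.45263183 0.21922267 0.13755607] [0.04675119 0.64550976 0.13152394]
```

View pics/w2.png

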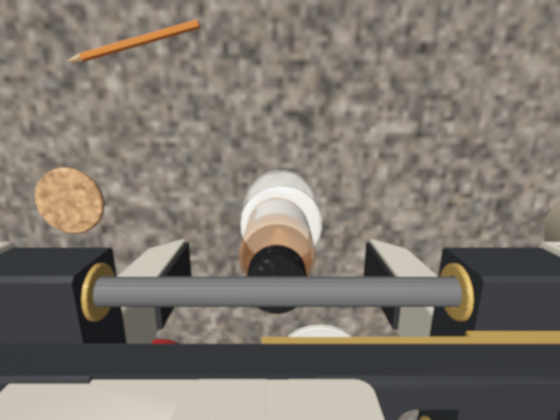

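The phial at (277,270) is centred between the fingers. I descend and grip.

{"op": "play_rows", "data": {"increments": "0 0 1.4 0 1;0 0 1.4 0 1;0 0 1.4 0 1;0 0 0 0 1;0 0 0 0 1"}}

```text
clock: 3.82
position: [0.4528, 0.2187, 0.0957]
ee_rot: [-0.001, 3.141, 0.001]
force: [-0.8, -0.5, 0.1]
width: 0.997
gripper_force: 0.0
```

{"op": "play_rows", "data": {"increments": "0 0 0 0 0.4;0 0 0 0 0.2;0 0 0 0 0;0 0 0 0 -0.2;0 0 0 0 -0.4", "grip_force": 15}}

```text
clock: 4.23
position: [0.4527, 0.2182, 0.0952]
ee_rot: [0.0, 3.141, 0.001]
force: [0.4, 0.1, -0.5]
width: 0.689
gripper_force: 0.0
```

{"op": "play_rows", "data": {"increments": "0 0 0 0 -0.6;0 0 0 0 -0.8;0 0 0 0 -1;0 0 0 0 -1;0 0 0 0 -1"}}

```text
clock: 4.65
position: [0.4524, 0.2181, 0.0947]
ee_rot: [0.0, -3.142, -0.0]
force: [0.2, -0.2, 1.8]
width: 0.46
gripper_force: 15.0
```

{"op": "play_rows", "data": {"increments": "0 0 -1 0 -1;0 0 -2 0 -1;0 0 -1 0 -1;0 0 0 0 -1;0 -1.5 0 0 -1"}}

```text
clock: 5.07
position: [0.4529, 0.2062, 0.1356]
ee_rot: [-0.006, 3.139, 0.004]
force: [0.6, 0.6, -1.7]
width: 0.463
gripper_force: 15.0
```

{"op": "play_rows", "data": {"increments": "0 -2.5 0 0 -1;0 -3 0 0 -1;0 -3 0 0 -1;0 -3 0 0 -1;0 -3 0 0 -1"}}

```text
clock: 5.48
position: [0.452, 0.0568, 0.1344]
ee_rot: [0.001, -3.142, -0.0]
force: [0.7, -1.0, -0.0]
width: 0.464
gripper_force: 15.0
```

{"op": "play_rows", "data": {"increments": "0 -3 0 0 -1;0 -3 0 0 -1;0 -3 0 0 -1;0 -3 0 0 -1;0 -3 0 0 -1"}}

```text
clock: 5.9
position: [0.452, -0.0933, 0.1345]
ee_rot: [-0.0, 3.142, 0.0]
force: [0.4, 0.4, -0.9]
width: 0.46
gripper_force: 15.0
```

{"op": "play_rows", "data": {"increments": "-0.2 -3 0 0 -1;-0.2 -3 0 0 -1;0 -2 0 0 -1;0 -1.2 0 0 -1;0 0 0 0 -1"}}

```text
clock: 6.32
position: [0.4559, -0.1871, 0.1345]
ee_rot: [0.007, 3.142, -0.002]
force: [0.7, 0.2, -0.7]
width: 0.459
gripper_force: 15.0
```

```bash
python3 - <<'E'
from h import *
im,W=look("",["square_tray"],(.000,.02),"w3.png","wrist")
o=arm.observe();print(o["position"],o["force"],o["gripper_force"],o["width"])
E
```

```text
square_tray 0.58 6631 c [ 0.4517 -0.2136] r 0.0556 mid [ 0.4525 -0.2139] ztop 0.0097
[ 0.45610768 -0.18366085  0.13433741] [ 0.16399718 -0.34372297 -0.84358258] 14.999874274944887 0.4586279802524978
```

View pics/w3.png

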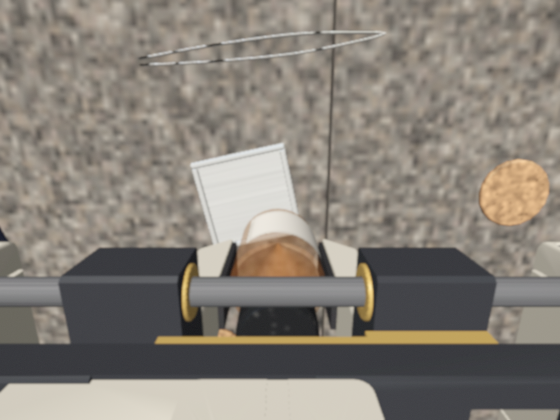

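The phial (278,260) is held upright, and the tray is to its left. I shift 3 cm and lower it.

{"op": "play_rows", "data": {"increments": "0 -1.5 0 0 -1;0 -1.5 0 0 -1;0 0 1.5 0 -1;0 0 2 0 -1;0 0 2 0 -1"}}

```text
clock: 6.83
position: [0.4571, -0.2124, 0.0793]
ee_rot: [-0.003, 3.14, 0.001]
force: [-0.4, -1.0, -0.2]
width: 0.459
gripper_force: 15.0
```

{"op": "play_rows", "data": {"increments": "0 0 2 0 -1;0 0 1.2 0 -1;0 0 0.6 0 -1;0 0 0.3 0 -1;0 0 0 0 -1"}}

```text
clock: 7.25
position: [0.4565, -0.213, 0.0385]
ee_rot: [0.002, -3.141, -0.001]
force: [-0.4, -0.7, 0.2]
width: 0.462
gripper_force: 15.0
```

{"op": "play_rows", "data": {"increments": "0 0 0.2 0 -1;0 0 0.15 0 -1;0 0 0.15 0 -1;0 0 0 0 -1"}}

```text
clock: 7.58
position: [0.4566, -0.2139, 0.0339]
ee_rot: [-0.0, 3.141, -0.0]
force: [-0.9, -1.4, 0.4]
width: 0.463
gripper_force: 15.0
```

{"op": "play_rows", "data": {"increments": "0 0 0.1 0 -1;0 0 0.05 0 -1;0 0 0.05 0 -1;0 0 0 0 -1"}}

```text
clock: 7.92
position: [0.4565, -0.2139, 0.0317]
ee_rot: [0.0, 3.141, 0.0]
force: [-0.3, -0.0, 0.5]
width: 0.462
gripper_force: 15.0
```

{"op": "play_rows", "data": {"increments": "0 0 0.05 0 -1;0 0 0.05 0 -1;0 0 0 0 -1"}}

```text
clock: 8.17
position: [0.4566, -0.2139, 0.0316]
ee_rot: [0.0, 3.141, 0.0]
force: [-3.3, 1.9, 14.7]
width: 0.46
gripper_force: 15.0
```

{"op": "play_rows", "data": {"increments": "0 0 0 0 -0.5;0 0 0 0 0;0 0 0 0 0.5;0 0 0 0 1;0 0 0 0 1"}}

```text
clock: 8.58
position: [0.4564, -0.2139, 0.0306]
ee_rot: [0.0, -3.142, -0.0]
force: [0.5, -0.4, -0.1]
width: 0.667
gripper_force: 0.0
```

{"op": "play_rows", "data": {"increments": "0 0 0 0 1;0 0 -1.5 0 1;0 0 -3 0 1;0 0 -4 0 1;0 0 -4 0 1"}}

```text
clock: 9.0
position: [0.4554, -0.2137, 0.1565]
ee_rot: [-0.0, -3.139, -0.001]
force: [2.3, 0.1, 0.8]
width: 0.991
gripper_force: 0.0
```

{"op": "play_rows", "data": {"increments": "0 0 -4 0 1;0 0 -4 0 1;0 0 -3 0 1;-1.7 3 0 0 1;-1.7 3 0 0 1"}}

```text
clock: 9.42
position: [0.4913, -0.1553, 0.2683]
ee_rot: [0.008, 3.137, -0.002]
force: [0.8, 0.1, -0.6]
width: 0.997
gripper_force: 0.0
```

{"op": "play_rows", "data": {"increments": "-1.7 3 0 0 1;-1.7 3 0 0 1;-1.7 3 0 0 1;-1.7 3 0 0 1;-1.7 3 0 0 1"}}

```text
clock: 9.83
position: [0.5759, -0.0023, 0.2656]
ee_rot: [-0.0, -3.141, -0.0]
force: [1.7, -0.7, 0.3]
width: 1.001
gripper_force: 0.0
```

{"op": "play_rows", "data": {"increments": "-1.7 3 0 0 1;-1.7 3 0 0 1;-1.7 3.4 0 0 1;0 0 0 0 1;0 0 0 0 1"}}

```text
clock: 10.25
position: [0.6265, 0.0931, 0.2646]
ee_rot: [0.007, -3.14, -0.001]
force: [-0.3, -0.3, 0.6]
width: 1.003
gripper_force: 0.0
```

```bash
python3 - <<'E'
from h import *
im,W=look("",["vial","white_jar"],(.15,.215),"w4.png")
im,W=look("",["phial"],(.08,.12),None,"top")
im,W=look("",["phial"],(.08,.12),None,"scene")
o=arm.observe();print(o["position"],o["force"])
E
```

```text
vial 0.76 1018 c [0.6348 0.0979] r 0.0155 mid [0.6326 0.0969] ztop 0.2065
white_jar 0.96 957 c [0.6286 0.0989] r 0.0199 mid [0.6265 0.0993] ztop 0.1609
phial 0.7 143 c [ 0.4581 -0.2142] r 0.0147 mid [ 0.4577 -0.2137] ztop 0.0994
phial 0.64 251 c [ 0.4563 -0.2144] r 0.0151 mid [ 0.456  -0.2147] ztop 0.0974
[0.62627663 0.0889134  0.2660461 ] [0.18238585 0.58062847 0.58244225]
```

View pics/w4.png

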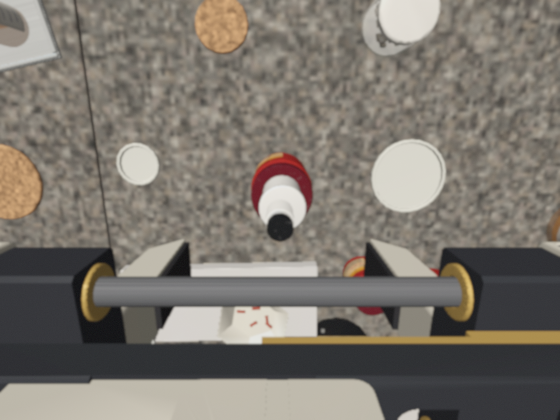

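The vial (280,228) is centred between the fingers and the phial is seated. I descend onto the vial.

{"op": "play_rows", "data": {"increments": "-0.5 0.4 1.5 0 1;0 0 2.5 0 1;0 0 2.5 0 1;0 0 2 0 1;0 0 1 0 1"}}

```text
clock: 11.02
position: [0.63, 0.0933, 0.1683]
ee_rot: [-0.001, -3.138, 0.001]
force: [0.3, 0.6, -0.0]
width: 1.003
gripper_force: 0.0
```

{"op": "play_rows", "data": {"increments": "0 0 0.5 0 0.4;0 0 0 0 0.2;0 0 0 0 0;0 0 0 0 -0.2;0 0 0 0 -0.3", "grip_force": 8}}

```text
clock: 11.43
position: [0.6322, 0.0942, 0.1671]
ee_rot: [0.0, 3.139, 0.001]
force: [0.4, 0.2, 1.1]
width: 0.686
gripper_force: 0.0
```

{"op": "play_rows", "data": {"increments": "0 0 0 0 -0.4;0 0 0 0 -0.5;0 0 0 0 -0.6;0 0 0 0 -0.7;0 0 0 0 -0.8"}}

```text
clock: 11.85
position: [0.6314, 0.0941, 0.1658]
ee_rot: [-0.0, 3.142, 0.0]
force: [-0.1, -0.3, -0.1]
width: 0.321
gripper_force: 0.0
```

{"op": "play_rows", "data": {"increments": "0 0 0 0 -1;0 0 0 0 -1;0 0 0 0 -1;0 0 0 0 -1"}}

```text
clock: 12.18
position: [0.6314, 0.0941, 0.1657]
ee_rot: [0.0, -3.142, 0.0]
force: [-0.4, 0.4, 0.1]
width: 0.236
gripper_force: 8.0
```

{"op": "play_rows", "data": {"increments": "0 0 -1 0 -1;0 0 -1.5 0 -1;0 0 -0.5 0 -1;0.1 -1.5 0 0 -1;0.3 -3 0 0 -1"}}

```text
clock: 12.6
position: [0.6278, 0.053, 0.196]
ee_rot: [-0.01, 3.14, 0.004]
force: [-0.8, -1.0, -0.9]
width: 0.237
gripper_force: 8.0
```

{"op": "play_rows", "data": {"increments": "0.3 -3 0 0 -1;0.3 -3 0 0 -1;0.3 -3 0 0 -1;0.3 -3 0 0 -1;0 -1.4 0 0 -1"}}

```text
clock: 13.02
position: [0.614, -0.0912, 0.1958]
ee_rot: [-0.009, -3.141, 0.004]
force: [1.4, -0.4, 0.8]
width: 0.228
gripper_force: 8.0
```

{"op": "play_rows", "data": {"increments": "0 0 1.5 0 -1;0 0 3 0 -1;0 0 3 0 -1;0 0 3 0 -1;0 0 0 0 -1"}}

```text
clock: 13.43
position: [0.6115, -0.0845, 0.0852]
ee_rot: [0.0, -3.133, -0.001]
force: [-1.6, 0.2, -0.8]
width: 0.235
gripper_force: 8.0
```

```bash
python3 - <<'E'
from h import *
im,W=look("",["vial"],(.06,.15),"w5.png")
im,W=look("",["small_dish"],(-.003,.015))
o=arm.observe();print(o["position"],o["force"])
E
```

```text
vial 0.61 1870 c [ 0.6099 -0.0833] r 0.0112 mid [ 0.6102 -0.0832] ztop 0.1259
vial 0.28 12 c [ 0.6014 -0.0849] r 0.0128 mid [ 0.6024 -0.0849] ztop 0.0079
small_dish 0.73 3443 c [ 0.6158 -0.0842] r 0.0286 mid [ 0.6125 -0.0851] ztop 0.0078
small_dish 0.6 28 c [ 0.6749 -0.0815] r 0.0388 mid [ 0.6749 -0.0835] ztop 0.1312
[ 0.61667526 -0.08518818  0.09259693] [ 0.32747523 -0.13699409  0.00918983]
```

View pics/w5.png

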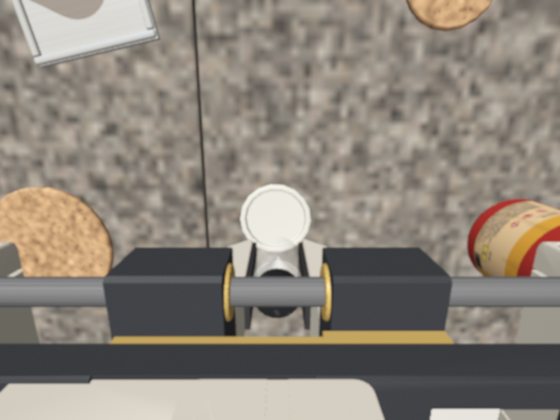

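The vial (278,270) is held upright over the dish (275,217). I lower it.

{"op": "play_rows", "data": {"increments": "0 0 2 0 -1;0 0 2.5 0 -1;0 0 2 0 -1;0 0 1 0 -1;0 0 0.4 0 -1"}}

```text
clock: 14.05
position: [0.6157, -0.0849, 0.0118]
ee_rot: [-0.0, 3.141, 0.0]
force: [-0.5, -0.8, -1.1]
width: 0.234
gripper_force: 8.0
```

{"op": "play_rows", "data": {"increments": "0 0 0 0 -1;0 0 0.15 0 -1;0 0 0.1 0 -1;0 0 0.1 0 -1;0 0 0 0 -1"}}

```text
clock: 14.47
position: [0.6158, -0.0849, 0.0088]
ee_rot: [-0.0, 3.141, 0.0]
force: [0.8, -0.4, -0.0]
width: 0.235
gripper_force: 8.0
```

{"op": "play_rows", "data": {"increments": "0 0 0.05 0 -1;0 0 0.05 0 -1;0 0 0 0 -1"}}

```text
clock: 14.72
position: [0.6158, -0.0849, 0.0081]
ee_rot: [0.0, 3.141, 0.0]
force: [-2.0, 0.9, 7.7]
width: 0.236
gripper_force: 8.0
```

{"op": "play_rows", "data": {"increments": "0 0 0 0 -0.3;0 0 0 0 -0.1;0 0 0 0 0.1;0 0 0 0 0.1;0 0 -1 0 0.1"}}

```text
clock: 15.13
position: [0.6142, -0.0848, 0.0159]
ee_rot: [-0.0, -3.139, -0.0]
force: [-0.7, 0.2, -0.3]
width: 0.53
gripper_force: 0.0
```

{"op": "play_rows", "data": {"increments": "0 0 -2 0 0.1;0 0 -3.5 0 0.5;0 0 -4 0 1;0 0 -4 0 1;0 0 -4 0 1"}}

```text
clock: 15.55
position: [0.6148, -0.0848, 0.1947]
ee_rot: [-0.0, -3.141, -0.0]
force: [1.8, 0.0, -0.3]
width: 0.792
gripper_force: 0.0
```

{"op": "play_rows", "data": {"increments": "0 0 -3 0 1;-0.2 3 0 0 1;-0.2 3 0 0 1;-0.2 3 0 0 1;-0.2 3 0 0 1"}}

```text
clock: 15.97
position: [0.6232, 0.0365, 0.2232]
ee_rot: [0.001, 3.141, 0.001]
force: [0.9, 0.1, 0.9]
width: 0.999
gripper_force: 0.0
```

{"op": "play_rows", "data": {"increments": "-0.2 3 0 0 1;-0.2 3 0 0 1;-0.1 0.4 0 0 1;0 0 0 0 1;0 0 0 0 1"}}

```text
clock: 16.38
position: [0.6282, 0.0986, 0.2225]
ee_rot: [0.001, -3.141, 0.001]
force: [-0.2, -0.4, 0.5]
width: 0.999
gripper_force: 0.0
```

```bash
python3 - <<'E'
from h import *
im,W=look("",["white_jar"],(.15,.215),"w6.png")
d=cut_out("white_jar",im); w=W[d[0]["mask"]]
for z in np.arange(.1,.165,.006):
    t=w[(w[:,2]>z)&(w[:,2]<z+.006)]
    if len(t)>5: print(round(z,3),len(t),np.ptp(t,axis=0)[:2].round(3),np.median(t,0).round(3),t[:,0].min().round(3))
im,W=look("",["vial"],(.03,.06),None,"top")
im,W=look("",["vial"],(.03,.06),None,"scene")
o=arm.observe();print(o["position"],o["force"])
E
```

```text
white_jar 0.62 2403 c [0.6289 0.099 ] r 0.0203 mid [0.629  0.0989] ztop 0.161
0.1 9 [0.03  0.031] [0.637 0.122 0.104] 0.611
0.106 59 [0.009 0.03 ] [0.612 0.098 0.109] 0.61
0.112 67 [0.014 0.035] [0.613 0.1   0.115] 0.61
0.118 80 [0.012 0.034] [0.613 0.1   0.121] 0.611
0.124 72 [0.011 0.032] [0.613 0.098 0.127] 0.611
0.13 74 [0.008 0.028] [0.613 0.1   0.133] 0.611
0.136 26 [0.004 0.022] [0.612 0.098 0.137] 0.612
0.148 49 [0.013 0.034] [0.611 0.1   0.152] 0.609
0.154 1454 [0.04  0.039] [0.628 0.099 0.159] 0.609
0.16 900 [0.039 0.039] [0.628 0.099 0.16 ] 0.609
vial 0.57 45 c [ 0.6135 -0.0833] r 0.0086 mid [ 0.6134 -0.0827] ztop 0.0517
vial 0.58 106 c [ 0.6127 -0.0851] r 0.0114 mid [ 0.6131 -0.0855] ztop 0.0499
[0.62848057 0.09811557 0.22236031] [-0.05843775  0.02977857 -0.07219263]
```

View pics/w6.png

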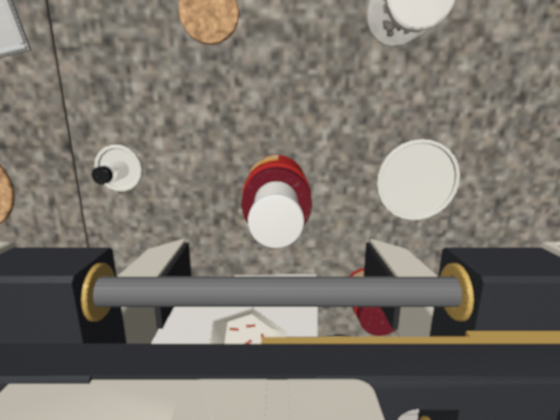

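The white jar (275,222) is centred and the vial stands in its dish (118,168). I grasp the white jar at the lid.

{"op": "play_rows", "data": {"increments": "0 0 2 0 1;0 0 2.5 0 1;0 0 2.5 0 1;0 0 1.8 0 1;0 0 0.7 0 1"}}

```text
clock: 17.15
position: [0.6268, 0.0985, 0.1244]
ee_rot: [-0.001, -3.138, 0.001]
force: [0.1, 0.5, 0.2]
width: 1.003
gripper_force: 0.0
```

{"op": "play_rows", "data": {"increments": "0 0 0 0 0.4;0 0 0 0 0.2;0 0 0 0 0;0 0 0 0 -0.2;0 0 0 0 -0.3", "grip_force": 12}}

```text
clock: 17.57
position: [0.6291, 0.0992, 0.1285]
ee_rot: [0.0, 3.14, 0.001]
force: [-0.2, 0.2, -0.2]
width: 0.688
gripper_force: 0.0
```

{"op": "play_rows", "data": {"increments": "0 0 0 0 -0.5;0 0 0 0 -0.7;0 0 0 0 -1;0 0 0 0 -1;0 0 0 0 -1"}}

```text
clock: 17.98
position: [0.6285, 0.0991, 0.1273]
ee_rot: [0.0, 3.141, 0.0]
force: [-0.3, -0.3, 1.8]
width: 0.425
gripper_force: 12.0
```

{"op": "play_rows", "data": {"increments": "0 0 -1 0 -1;0 0 -1.5 0 -1;0 0 -0.5 0 -1;1 -0.5 0 0 -1;2.5 -1 0 0 -1"}}

```text
clock: 18.4
position: [0.5958, 0.0854, 0.158]
ee_rot: [-0.002, 3.138, 0.002]
force: [-0.6, 1.1, -0.2]
width: 0.425
gripper_force: 12.0
```

{"op": "play_rows", "data": {"increments": "3 -1.2 0 0 -1;3 -1.2 0 0 -1;3 -1.2 0 0 -1;3 -1.2 0 0 -1;2 -0.8 0 0 -1"}}

```text
clock: 18.82
position: [0.4505, 0.0269, 0.1574]
ee_rot: [-0.001, -3.141, 0.0]
force: [-0.7, -0.2, -0.5]
width: 0.425
gripper_force: 12.0
```

{"op": "play_rows", "data": {"increments": "0 0 1.5 0 -1;0 0 3 0 -1;0 0 2.5 0 -1;0 0 0 0 -1;0 0 0 0 -1"}}

```text
clock: 19.23
position: [0.4527, 0.0279, 0.0871]
ee_rot: [-0.0, -3.139, 0.001]
force: [-0.2, -0.5, 0.9]
width: 0.423
gripper_force: 12.0
```

```bash
python3 - <<'E'
from h import *
im,W=look("",["white_jar"],(.04,.15),"w7.png")
look("",["small_mat"],(-.003,.015),None,"wrist")
o=arm.observe();print(o["position"],o["force"],o["width"])
E
```

```text
white_jar 0.88 5188 c [0.4535 0.0293] r 0.0206 mid [0.4532 0.0286] ztop 0.1208
small_mat 0.89 3241 c [0.4524 0.0298] r 0.0312 mid [0.4463 0.0299] ztop 0.0074
[0.45457579 0.02828039 0.0886176 ] [ 0.01433297  0.73215453 -0.78493535] 0.4221892335940392
```

View pics/w7.png

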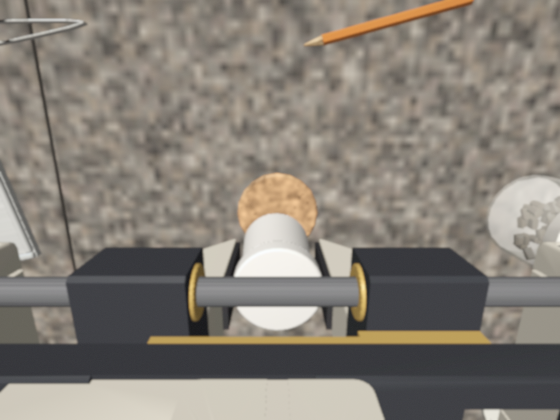

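The white jar (278,270) is upright above the mat (277,210). I lower it.

{"op": "play_rows", "data": {"increments": "0.1 0.1 1.5 0 -1;0 0 2 0 -1;0 0 1.2 0 -1;0 0 0.5 0 -1;0 0 0.3 0 -1"}}

```text
clock: 19.85
position: [0.4527, 0.0292, 0.0324]
ee_rot: [-0.0, 3.141, 0.0]
force: [-0.5, 1.3, 0.2]
width: 0.425
gripper_force: 12.0
```

{"op": "play_rows", "data": {"increments": "0 0 0 0 -1;0 0 0.1 0 -1;0 0 0.1 0 -1;0 0 0.05 0 -1;0 0 0 0 -1"}}

```text
clock: 20.27
position: [0.4527, 0.0292, 0.03]
ee_rot: [-0.0, 3.141, 0.0]
force: [1.1, -0.2, -1.5]
width: 0.422
gripper_force: 12.0
```

{"op": "play_rows", "data": {"increments": "0 0 0.05 0 -1;0 0 0.05 0 -1;0 0 0 0 -1"}}

```text
clock: 20.52
position: [0.4529, 0.0286, 0.0293]
ee_rot: [0.001, 3.141, -0.0]
force: [-1.9, -1.8, 8.5]
width: 0.422
gripper_force: 12.0
```

{"op": "play_rows", "data": {"increments": "0 0 0 0 -0.1;0 0 0 0 0.2;0 0 0 0 0.5;0 0 0 0 0.8;0 0 -0.5 0 1"}}

```text
clock: 20.93
position: [0.4519, 0.0291, 0.0333]
ee_rot: [0.0, -3.14, 0.0]
force: [-0.2, -1.1, 0.2]
width: 0.693
gripper_force: 0.0
```

{"op": "play_rows", "data": {"increments": "0 0 -1.5 0 1;0 0 -3 0 1;0 0 -4 0 1;0 0 -4 0 1;0 0 -2.5 0 1"}}

```text
clock: 21.35
position: [0.4532, 0.029, 0.1876]
ee_rot: [0.0, 3.138, 0.001]
force: [1.0, 0.8, -0.0]
width: 0.991
gripper_force: 0.0
```

{"op": "play_rows", "data": {"increments": "-3 1.1 0 0 1;-3 1.1 0 0 1;-3 1.2 0 0 1;-3 1.2 0 0 1;-3 1.2 0 0 1"}}

```text
clock: 21.77
position: [0.6035, 0.0878, 0.1841]
ee_rot: [-0.0, 3.142, 0.0]
force: [0.3, 1.1, 0.6]
width: 1.001
gripper_force: 0.0
```

{"op": "play_rows", "data": {"increments": "-2.8 1.0 0 0 1;0 0 0 0 1;0 0 0 0 1;0 0 0 0 1"}}

```text
clock: 22.1
position: [0.6297, 0.0967, 0.1834]
ee_rot: [-0.0, -3.14, 0.001]
force: [-0.0, 0.3, 0.1]
width: 0.998
gripper_force: 0.0
```

```bash
python3 - <<'E'
from h import *
im,W=look("",["red_jar"],(.095,.12),"w8.png")
look("",["white_jar"],(.05,.08),None,"top")
look("",["white_jar"],(.05,.08),None,"scene")
look("",["red_jar"],(.095,.12),None,"scene")
o=arm.observe();print(o["position"],o["force"],o["width"])
E
```

```text
red_jar 0.62 5086 c [0.6317 0.0991] r 0.0318 mid [0.6314 0.0992] ztop 0.1042
white_jar 0.52 94 c [0.4558 0.0224] r 0.0167 mid [0.4558 0.0188] ztop 0.0653
white_jar 0.81 262 c [0.4523 0.0283] r 0.0211 mid [0.4525 0.0283] ztop 0.0647
red_jar 0.55 463 c [0.6311 0.0957] r 0.0322 mid [0.631  0.0951] ztop 0.105
[0.63020152 0.09697091 0.18403675] [-0.30383715  0.28821159  0.38579659] 0.9992829371374938
```

View pics/w8.png

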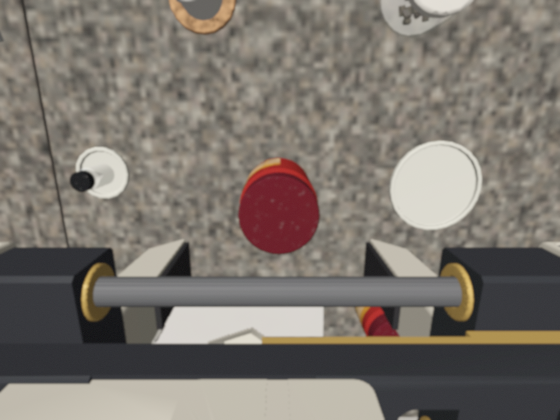

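The red jar lid (279,208) is centred. I descend and grip at about 73 mm.

{"op": "play_rows", "data": {"increments": "-0.1 0 2 0 1;0 0 3 0 1;0 0 2 0 1;0 0 0 0 1;0 0 2 0 1"}}

```text
clock: 22.92
position: [0.6331, 0.0973, 0.0963]
ee_rot: [0.0, 3.138, 0.001]
force: [1.5, 0.1, 0.2]
width: 1.002
gripper_force: 0.0
```

{"op": "play_rows", "data": {"increments": "0 0 2 0 1;0 0 1.5 0 1;0 0 0.5 0 1;0 0 0 0 1;0 0 0 0 1", "grip_force": 25}}

```text
clock: 23.33
position: [0.6321, 0.0972, 0.0549]
ee_rot: [0.0, 3.14, 0.0]
force: [0.3, 0.1, 0.3]
width: 1.002
gripper_force: 0.0
```

{"op": "play_rows", "data": {"increments": "0 0 0 0 0.7;0 0 0 0 0.5;0 0 0 0 0.3;0 0 0 0 0;0 0 0 0 -0.5"}}

```text
clock: 23.75
position: [0.6317, 0.0973, 0.0543]
ee_rot: [-0.0, 3.141, 0.001]
force: [-0.5, 0.8, 3.8]
width: 0.719
gripper_force: 25.0
```

{"op": "play_rows", "data": {"increments": "0 0 0 0 -1;0 0 0 0 -1;0 0 0 0 -1"}}

```text
clock: 24.0
position: [0.6317, 0.0973, 0.0542]
ee_rot: [-0.0, 3.141, 0.001]
force: [-1.3, 0.4, 5.1]
width: 0.717
gripper_force: 25.0
```

{"op": "play_rows", "data": {"increments": "0 0 -0.5 0 -1;0 0 -1.5 0 -1;0 0 -2.5 0 -1;0 0 -2.5 0 -1;0 0 -2 0 -1"}}

```text
clock: 24.42
position: [0.6314, 0.0969, 0.1453]
ee_rot: [0.0, 3.141, -0.0]
force: [1.4, -0.4, -0.5]
width: 0.719
gripper_force: 25.0
```

{"op": "play_rows", "data": {"increments": "0 -1 0 0 -1;0 -2 0 0 -1;-0.1 -3 0 0 -1;-0.1 -3 0 0 -1;-0.1 -3 0 0 -1"}}

```text
clock: 24.83
position: [0.6336, -0.0245, 0.1428]
ee_rot: [0.001, -3.14, 0.001]
force: [0.4, -0.4, -1.1]
width: 0.718
gripper_force: 25.0
```

{"op": "play_rows", "data": {"increments": "-0.1 -3 0 0 -1;-0.1 -3 0 0 -1;-0.1 -3 0 0 -1;-0.1 -3 0 0 -1;-0.1 -3 0 0 -1"}}

```text
clock: 25.25
position: [0.6384, -0.1748, 0.1427]
ee_rot: [-0.001, -3.14, -0.0]
force: [0.3, -1.0, -1.3]
width: 0.718
gripper_force: 25.0
```

{"op": "play_rows", "data": {"increments": "0 -3 0 0 -1;0 -3 0 0 -1;0 -2 0 0 -1;0 -1.2 0 0 -1;0 0 0 0 -1"}}

```text
clock: 25.67
position: [0.6377, -0.269, 0.1428]
ee_rot: [-0.007, -3.14, 0.003]
force: [0.0, -0.6, -1.8]
width: 0.717
gripper_force: 25.0
```

```bash
python3 - <<'E'
from h import *
im,W=look("",["red_jar"],(.18,.21),"w9.png")
look("",["large_mat"],(-.003,.015),None,"wrist")
look("",["red_jar"],(.18,.21),None,"scene")
o=arm.observe();print(o["position"],o["force"],o["width"])
E
```

```text
red_jar 0.67 9945 c [ 0.6377 -0.2693] r 0.033 mid [ 0.6277 -0.2686] ztop 0.1925
large_mat 0.86 3732 c [ 0.6389 -0.2639] r 0.0498 mid [ 0.6217 -0.264 ] ztop 0.0075
red_jar 0.77 328 c [ 0.6287 -0.2613] r 0.0268 mid [ 0.6243 -0.2613] ztop 0.1926
[ 0.63994216 -0.26261443  0.14364016] [-0.28008439 -0.39735291 -1.4742175 ] 0.7173876128201405
```

View pics/w9.png

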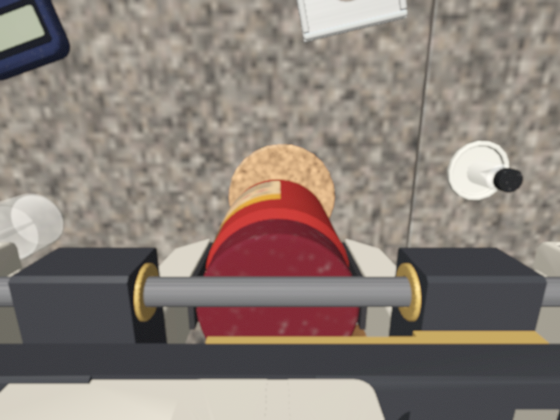

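The red jar (280,260) is upright over the mat (282,190). I lower it.

{"op": "play_rows", "data": {"increments": "0 -0.2 1.5 0 -1;0 0 2.5 0 -1;0 0 2 0 -1;0 0 1.2 0 -1;0 0 0.6 0 -1"}}

```text
clock: 26.38
position: [0.6387, -0.2654, 0.0638]
ee_rot: [0.002, -3.139, -0.002]
force: [-0.0, -0.2, -2.0]
width: 0.719
gripper_force: 25.0
```

{"op": "play_rows", "data": {"increments": "0 0 0 0 -1;0 0 0.1 0 -1;0 0 0.1 0 -1;0 0 0.05 0 -1;0 0 0 0 -1"}}

```text
clock: 26.8
position: [0.6399, -0.2671, 0.064]
ee_rot: [-0.0, 3.14, -0.001]
force: [-0.2, 0.2, -1.8]
width: 0.715
gripper_force: 25.0
```

{"op": "play_rows", "data": {"increments": "0 0 0.1 0 -1;0 0 0.1 0 -1;0 0 0.05 0 -1;0 0 0 0 -1"}}

```text
clock: 27.13
position: [0.6393, -0.2668, 0.0606]
ee_rot: [0.0, -3.141, -0.0]
force: [0.2, -0.5, -2.2]
width: 0.717
gripper_force: 25.0
```

{"op": "play_rows", "data": {"increments": "0 0 0.05 0 -1;0 0 0 0 -1"}}

```text
clock: 27.3
position: [0.6395, -0.2669, 0.0603]
ee_rot: [-0.0, 3.142, 0.0]
force: [-0.6, 0.3, 0.4]
width: 0.716
gripper_force: 25.0
```

{"op": "play_rows", "data": {"increments": "0 0 0.05 0 -1;0 0 0 0 -1"}}

```text
clock: 27.47
position: [0.6395, -0.2669, 0.0603]
ee_rot: [-0.0, 3.141, 0.0]
force: [-1.0, 1.5, 4.6]
width: 0.717
gripper_force: 25.0
```

{"op": "play_rows", "data": {"increments": "0 0 0 0 0.7;0 0 0 0 1;0 0 0 0 1;0 0 0 0 1;0 0 -0.5 0 1"}}

```text
clock: 27.88
position: [0.6388, -0.2666, 0.0638]
ee_rot: [0.0, -3.14, -0.001]
force: [0.0, 0.2, -0.5]
width: 0.989
gripper_force: 0.0
```

{"op": "play_rows", "data": {"increments": "0 0 -1.5 0 1;0 0 -3 0 1;0 0 -3.5 0 1;0 0 -3.5 0 1;0 0 -1 0 1"}}

```text
clock: 28.3
position: [0.6418, -0.2681, 0.1963]
ee_rot: [0.0, 3.134, -0.004]
force: [0.7, -0.9, 0.4]
width: 0.998
gripper_force: 0.0
```

{"op": "play_rows", "data": {"increments": "1.3 3.4 0 0 1;1.3 3.4 0 0 1;1.3 3.4 0 0 1;1.3 3.4 0 0 1;1.3 3.4 0 0 1"}}

```text
clock: 28.72
position: [0.5736, -0.0955, 0.1899]
ee_rot: [0.0, 3.141, 0.0]
force: [0.1, 0.9, 0.6]
width: 1.001
gripper_force: 0.0
```

{"op": "play_rows", "data": {"increments": "1.3 3.4 0 0 1;1.3 3.4 0 0 1;1.3 3.4 0 0 1;1.3 3.4 0 0 1;1.3 3.4 0 0 1"}}

```text
clock: 29.13
position: [0.5086, 0.0746, 0.1901]
ee_rot: [0.0, 3.141, 0.0]
force: [1.0, -0.0, 0.1]
width: 0.997
gripper_force: 0.0
```

{"op": "play_rows", "data": {"increments": "1.4 3.5 0 0 1;1.4 3.5 0 0 1;1.4 3.5 0 0 1;1.2 3.4 0 0 1;0 0 0 0 1"}}

```text
clock: 29.55
position: [0.4523, 0.2199, 0.1901]
ee_rot: [0.015, -3.141, -0.006]
force: [-0.2, -0.5, 0.2]
width: 1.002
gripper_force: 0.0
```

```bash
python3 - <<'E'
from h import *
im,W=look("",["glass_jar"],(.055,.085),"w10.png")
look("",["red_jar"],(.095,.12),None,"top")
look("",["red_jar","glass_jar"],(.06,.12),None,"scene")
o=arm.observe();print(o["position"],o["force"],o["width"])
E
```

```text
glass_jar 0.97 3308 c [0.454  0.2225] r 0.0296 mid [0.4537 0.2224] ztop 0.0692
red_jar 0.69 212 c [0.7838 0.3099] r 0.0254 mid [0.7829 0.3096] ztop 0.0772
red_jar 0.57 1321 c [ 0.6366 -0.2671] r 0.0347 mid [ 0.6364 -0.2688] ztop 0.1106
glass_jar 0.69 389 c [0.4535 0.2192] r 0.0306 mid [0.4536 0.2198] ztop 0.0706
[0.4560447  0.21069351 0.18978755] [0.5979368  0.24613707 0.54491158] 0.9955077403062977
```

View pics/w10.png

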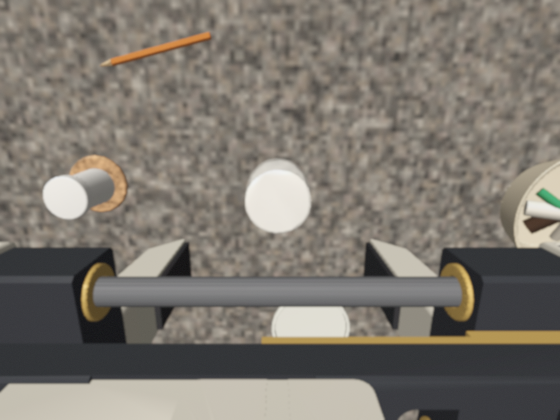

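The glass jar (278,195) needs about a 7 mm shift in y; the white jar stands on its mat (97,185). I descend.

{"op": "play_rows", "data": {"increments": "0 0.7 2 0 1;0 0 3 0 1;0 0 3 0 1;0 0 0 0 1;0 0 0 0 1"}}

```text
clock: 30.32
position: [0.4549, 0.2177, 0.1091]
ee_rot: [-0.002, -3.139, 0.003]
force: [0.1, 0.0, 0.3]
width: 1.001
gripper_force: 0.0
```

{"op": "play_rows", "data": {"increments": "0 0 2 0 1;0 0 3 0 1;0 0 2.5 0 1;0 0 1.3 0 1;0 0 0.5 0 1", "grip_force": 18}}

```text
clock: 30.73
position: [0.4559, 0.2188, 0.0167]
ee_rot: [-0.001, -3.141, 0.0]
force: [0.3, 0.1, 0.2]
width: 1.001
gripper_force: 0.0
```

{"op": "play_rows", "data": {"increments": "0 0 0 0 0.9;0 0 0 0 0.7;0 0 0 0 0.5;0 0 0 0 0.3;0 0 0 0 0"}}

```text
clock: 31.15
position: [0.4561, 0.2195, 0.0178]
ee_rot: [0.0, 3.14, 0.002]
force: [-0.5, 0.0, 1.7]
width: 0.707
gripper_force: 0.8
```

{"op": "play_rows", "data": {"increments": "0 0 0 0 -1;0 0 0 0 -1;0 0 0 0 -1"}}

```text
clock: 31.4
position: [0.456, 0.2197, 0.0177]
ee_rot: [-0.0, 3.14, 0.002]
force: [-1.0, -0.2, 7.1]
width: 0.684
gripper_force: 18.0
```

{"op": "play_rows", "data": {"increments": "0 0 -0.5 0 -1;0 0 -1.5 0 -1;0 0 -2 0 -1;0 0 -1 0 -1;-1 0.2 0 0 -1"}}

```text
clock: 31.82
position: [0.4651, 0.2214, 0.0686]
ee_rot: [-0.001, 3.14, 0.002]
force: [0.2, -0.1, -2.0]
width: 0.685
gripper_force: 18.0
```

{"op": "play_rows", "data": {"increments": "-2.5 0.6 0 0 -1;-3 0.8 0 0 -1;-3 0.8 0 0 -1;-3 0.8 0 0 -1;-2.5 0.6 0 0 -1"}}

```text
clock: 32.23
position: [0.6079, 0.2575, 0.0657]
ee_rot: [-0.0, 3.141, -0.0]
force: [0.4, 0.9, -1.2]
width: 0.685
gripper_force: 18.0
```

{"op": "play_rows", "data": {"increments": "-1.7 0.4 0 0 -1;-0.8 0 0 0 -1;0 0 0 0 -1;0 0 0 0 -1;0 0 0 0 -1"}}

```text
clock: 32.65
position: [0.629, 0.2608, 0.0661]
ee_rot: [0.0, -3.14, 0.001]
force: [-1.3, 0.3, -1.6]
width: 0.683
gripper_force: 18.0
```

```bash
python3 - <<'E'
from h import *
im,W=look("",["glass_jar"],(.09,.14),"w11.png")
look("",["large_dish"],(-.003,.015),None,"wrist")
look("",["large_dish"],(-.003,.015),None,"scene")
look("",["glass_jar"],(.1,.14),None,"scene")
o=arm.observe();print(o["position"],o["force"],o["width"])
E
```

```text
glass_jar 0.58 11149 c [0.6246 0.2617] r 0.0311 mid [0.6177 0.2616] ztop 0.1173
large_dish 0.96 5269 c [0.6302 0.2644] r 0.0491 mid [0.6124 0.2641] ztop 0.0089
large_dish 0.47 10 c [0.6722 0.2735] r 0.0653 mid [0.6722 0.2724] ztop 0.1179
large_dish 0.71 615 c [0.6275 0.2614] r 0.0485 mid [0.6274 0.2597] ztop 0.0097
glass_jar 0.51 70 c [0.6083 0.2291] r 0.0544 mid [0.6083 0.2298] ztop 0.147
[0.63028905 0.26117263 0.06695559] [-0.32363661  0.12402185 -1.2574235 ] 0.6828300084364413
```

View pics/w11.png

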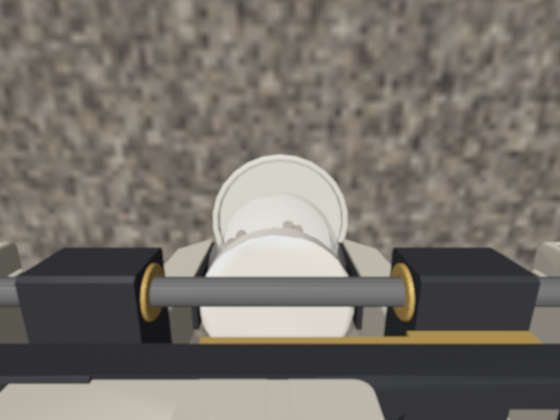

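The glass jar (278,280) is upright over the dish (281,215). I lower it.

{"op": "play_rows", "data": {"increments": "-0.2 0.1 1 0 -1;0 0 1.5 0 -1;0 0 1 0 -1;0 0 0.5 0 -1;0 0 0 0 -1"}}

```text
clock: 33.47
position: [0.6313, 0.2616, 0.0247]
ee_rot: [0.0, -3.139, 0.002]
force: [-0.7, -0.0, -1.3]
width: 0.684
gripper_force: 18.0
```

{"op": "play_rows", "data": {"increments": "0 0 0.1 0 -1;0 0 0.1 0 -1;0 0 0.1 0 -1;0 0 0 0 -1"}}

```text
clock: 33.8
position: [0.6327, 0.2622, 0.0241]
ee_rot: [-0.0, 3.141, 0.001]
force: [-0.5, -1.4, -2.6]
width: 0.681
gripper_force: 18.0
```

{"op": "play_rows", "data": {"increments": "0 0 0.1 0 -1;0 0 0.1 0 -1;0 0 0.05 0 -1;0 0 0 0 -1"}}

```text
clock: 34.13
position: [0.6324, 0.2621, 0.0211]
ee_rot: [0.0, -3.141, 0.0]
force: [-0.9, 0.7, -1.2]
width: 0.681
gripper_force: 18.0
```

{"op": "play_rows", "data": {"increments": "0 0 0.05 0 -1;0 0 0 0 -1"}}

```text
clock: 34.3
position: [0.6325, 0.2621, 0.0209]
ee_rot: [0.0, 3.141, 0.0]
force: [-0.1, -0.0, -0.1]
width: 0.681
gripper_force: 18.0
```

{"op": "play_rows", "data": {"increments": "0 0 0.05 0 -1;0 0 0 0 -1"}}

```text
clock: 34.47
position: [0.6325, 0.2621, 0.0208]
ee_rot: [0.0, 3.141, 0.0]
force: [-1.2, -0.7, 5.3]
width: 0.686
gripper_force: 18.0
```

{"op": "play_rows", "data": {"increments": "0 0 0 0 0.6;0 0 0 0 0.8;0 0 0 0 1;0 0 0 0 1;0 0 -0.5 0 1"}}

```text
clock: 34.88
position: [0.6318, 0.2619, 0.0244]
ee_rot: [0.0, -3.14, 0.001]
force: [-0.1, 0.1, 0.3]
width: 0.982
gripper_force: 0.0
```

{"op": "play_rows", "data": {"increments": "0 0 -1.5 0 1;0 0 -3 0 1;0 0 -4 0 1;0 0 -4 0 1;0 0 -4 0 1"}}

```text
clock: 35.3
position: [0.6321, 0.2619, 0.1923]
ee_rot: [-0.0, -3.141, 0.0]
force: [0.2, 0.3, 0.4]
width: 1.003
gripper_force: 0.0
```

{"op": "play_rows", "data": {"increments": "0 0 -2 0 1;3 0 0 0 1;3 0 0 0 1;3 0 0 0 1;0 0 0 0 1"}}

```text
clock: 35.72
position: [0.5368, 0.2631, 0.2107]
ee_rot: [0.006, -3.138, -0.001]
force: [-0.0, 1.1, 0.6]
width: 1.001
gripper_force: 0.0
```

```bash
python3 - <<'E'
from h import *
im=vision.get_image("scene"); save(im,"s12.png"); W=pts(im)
for q in ["red_jar","white_jar","vial","glass_jar","phial"]:
    for d in cut_out(q,im)[:3]:
        if d["confidence"]<.3: continue
        w=W[d["mask"]]; w=w[~np.isnan(w[:,0])]; zt=np.percentile(w[:,2],95); t=w[w[:,2]>zt-.012]
        print(q,round(d["confidence"],2),zt.round(3),((t.max(0)+t.min(0))/2)[:2].round(3))
E
```

```text
red_jar 0.81 0.077 [0.783 0.31 ]
red_jar 0.77 0.11 [ 0.638 -0.268]
red_jar 0.64 0.077 [0.762 0.207]
white_jar 0.63 0.064 [0.452 0.028]
vial 0.75 0.05 [ 0.614 -0.085]
glass_jar 0.61 0.073 [0.63  0.261]
phial 0.75 0.097 [ 0.455 -0.215]
phial 0.32 0.073 [0.63  0.261]
```

View pics/s12.png

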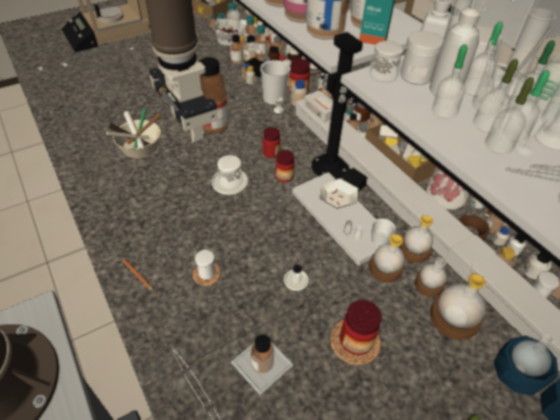

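All five stand upright and centred: red jar (360,330), phial (262,355), vial (296,277), white jar (205,265), glass jar (229,172). The arm is clear.

```bash
python3 -c "
from cell import job
print(job.sign_off())"
```

```text
the job is handed in; nothing more can be done
None
```

Both stacks are apart, and the last camera check showed all five things upright and within about 3 mm of the middle of their places; I handed the job in after about 36 s of robot time, and no verdict was returned.

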